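# Unlatch the fuse carrier from the test fixture

## Robot

A 6-joint arm with a two-finger parallel gripper is mounted at the origin on the work surface. World frame = base frame: x ahead of the robot, y to its left, z up, the work surface at z = 0. Lengths are in m, angles in degrees, forces in N, time in s.
With the tool pointing down it reaches from about 0.325 to 0.9 m from the base axis. Payload 6.1 kg.
Tool frame: the origin (TCP) lies midway between the tips of the shut fingers; the grasp point (between the pads) lies 19 mm behind it (manip.grasp_offset is the distance from the TCP to the grasp point, in m); z points along the fingers, y is the line along which they close (so a half turn about z gives the same grasp; the last joint's range is limited). The gripper opens to 85 mm and grips with 20 to 120 N. Pads are 22 mm wide; open, the fingers measure 114 mm over their backs; the gripper's body (76 mm by 85 mm) begins 54 mm behind the grasp point. The pads swing forward as they close: fully open they stand 13 mm farther back than shut.
Start: joints at [-70.308, 12.628, 87.462, -0, 79.91, -7.225], TCP at [0.283, -0.557, 0.231] pointing down, gripper open.
Joint ranges: [-170.65, 170.65], [-52.31, 119.04], [5.05, 147.46], [-71.25, 251.25], [11.57, 151.72], [-153.62, 153.62]. Speed limits (degrees/s): [147.25, 147.25, 172.46, 180, 180, 180].

## Interface

Orientations are given as a 3x3 rotation matrix whose columns are the frame's x, y, z axes.
In Python, from cell import manip gives the robot as it stands.
- The arm moves only by the shell command python3 -m inch 'ROWS' [OPENING]. ROWS is a JSON object whose one key "series" holds a list of rows, each a list of 6 numbers: the shift along the tool's x, y, z in m, then the turn, a rotation vector about the tool's x, y, z in degrees. A call has 1 to 12 rows; each row shifts and turns the commanded pose from where the row before left it, along the tool's axes as they then stand; what a row does not reach is not made up. A row lasts 1/8 s, in which the tool goes at most 62.5 mm and 10.7 degrees, less where a joint would pass 70% of its speed; a pose out of reach is approached as far as the arm can. A call is refused whole if a number of a shift passes 0.0625 or a number of a turn 10.7, either way. A call with a gripper value outside its range is refused whole. OPENING is the closure, from 0 (fully open) to 1 (shut), set as the call begins (- or left out, the last holds). The fingers move at their own pace and stop on an object; the grip force is fixed at half the most. Time passes only in rows, so rows that do not move let the fingers close. It gives the time, the measured TCP pose, the force, the opening and the grip force at its end, in the units of the state.
- manip.state(): the state, without advancing time (a new reading comes with each control period).
- manip.grab_frame(name): name is "scene" or "top" or "wrist"; returns (picture, depth): 400x640x3 uint8, red, green, blue; 400x640 float32, m along the optical axis (not along the pixel's ray), 0 where there is no reading.
- manip.camera_params(name): a dict with "vfov" (degrees; the focal length in pixels is half the picture's height over the tangent of half this angle, whatever the lens; pixels are square), "cx", "cy" (the principal point, pixels), "distortion" ([k1, k2, p1, p2, k3] as OpenCV has them; the pictures are not rectified), "rvec" (rotation vector, rad) and "tvec" (3), from world to camera coordinates, as OpenCV has them; the wrist camera has in their place "hand_eye" (4x4, takes a point from camera to tool coordinates, whose origin is the TCP and whose axes are the flange's). Camera axes: x right, y down, z forward; pixel columns grow to the right and rows downward; lengths in m; the calibration is good to about 2 mm. A picture is of the moment at which its call begins: read the wrist's pose just before it. camera_params takes no time and is no camera call.
- manip.sign_off(): hands the job in; it is judged then, once.
Trained networks look in the newest picture that a camera, given by its name, has taken for a name from the list of things; names that differ only in an ending like _2 or _b are one class to them, and where a whole thing is asked for, a point or a joint stands for the part that bears it (a point fixed in the world has none). Each returns a list of dicts, best first, with "score" (0 to 1); they miss things now and then, are a little off and sometimes report something else, mostly with a low value. They report only what shows in the picture. A call takes as long as a camera call. They do not tell look-alikes from the thing itself.
- manip.outline_of(camera, name): "region" (400x640 bool, what is visible of it) and "pixel" ([row, column] in pixels, amid what is visible of it).
- manip.landmark_of(camera, name): "pixel" ([row, column] in pixels: a listed point, or the origin of a listed thing).
The state is a dict: "t": time; "joint_pos": joint angles; "joint_velocities": joint speeds; "effort": joint torques, N m; "ee_pos": TCP position; "eef_rot": TCP orientation; "contact_force": force on the tool from outside, world axes, zero at the start; "torque": the same for the moment, N m; "grip_width": finger opening in m; "finger_force": force on a finger pad.
Only numpy, scipy, OpenCV 4.12 (cv2) and the standard library are available. Lean on these libraries where they do the work, as an engineer would, in place of code of your own. Each camera call takes 0.05 s, during which the arm holds its last target. There are 200 camera calls.

## Task

The fuse carrier standing in the aluminium test fixture is finished. Slide the fixture's jaw fully open by its knob so that its nose is off the carrier, then pinch the carrier's two side catches together with the fingers and lift it straight out of the nest. Finish while holding it: catches still pinched, upright and still, its underside at least 12 cm above the bench top; leave the jaw open and everything else on the bench where it lies.

Things in the scene. Friction and masses are not known exactly. Their poses are not given: they have to be found in the camera images.
- fixture: Aluminium test fixture screwed to the bench. Base plate 130 (x) x 275 (y) x 12 mm; origin on the bench top under the nest's centre, the plate runs from y = -90 to +185 mm. Axes: z up, y = the way the jaw opens, x = across, through both catches. Yaw varies up to 35 degrees either way about world z. A fixed end stop, 48 mm high above the bench, stands at y = -58 to -36 mm.
- nest (a point): Centre of the nest that the carrier stands in, on the plate (12 mm above the bench, over the fixture's origin). Its walls and corner guides reach 42 mm above the bench and measure 84 (x) x 72 (y) mm outside. The barbs at the foot of the carrier's catches sit 1.5 mm under two steel lips whose inner edges are 27.5 mm either side of the centre (along x).
- jaw (a joint): Sliding steel jaw: 0 = closed (m), 0.040 = open to its stop, along the fixture's +y; starts at 0 to 0.006. Stays where left, about 4 N friction. Closed, its nose (24 mm wide, top 62 mm above the bench) reaches 14 mm over the ledge at the carrier's +y end and blocks lifting. Jaw block 64 (x) x 50 (y) mm, flat top 56 mm above the bench.
- jaw_knob (a point): Grip point of the jaw's upright round black knob (diameter 20 mm, from 56 to 88 mm above the bench): on its axis, 80 mm above the bench; at jaw 0 it is 77 mm from the fixture's origin along fixture +y. Take it from above, fingers closing along fixture x (along y a wide-open finger would meet the carrier).
- carrier: Grey plastic fuse carrier, 30 (x) x 70 (y) x 62 mm tall, two glass fuses on top, a ledge (40 mm high, 18 mm long) at its +y end; 0.14 to 0.26 kg in all. Origin at the centre of its underside, axes as the fixture's; seated it is 12 mm above the bench, its lower 30 mm in the nest with 1 to 2 mm play. Black sprung catches on its +x and -x sides: unless both are pressed in, barbs hold it.
- catch_front (a joint): Catch on the carrier's +x side: 0 = out (latched), 0.006 = pressed fully in towards the carrier (m). Slides straight in; free of the nest's lip from about 0.0035 when the carrier is centred; the spring takes 3 N to start, 6.6 N at the stop. It springs back when let go.
- catch_rear (a joint): The same catch on the carrier's -x side.
- catch_front_pad (a point): Centre of the outer face of the +x catch's finger pad: 24 mm wide (y), 24 mm high (44 to 68 mm above the carrier's underside, so 56 to 80 mm above the bench when seated), 28 mm from the carrier's centre with the catch out. The two pads measure 56 mm over their outer faces when out, 44 mm when fully pinched.
- catch_rear_pad (a point): The same point on the -x catch's pad.
- screwdriver: Bystander: screwdriver lying on the bench on the robot's side of the fixture, about 0.13 m from the nest; leave it.
- tape: Bystander: clear tape ring, 68 mm across, 19 mm high, lying beyond the fixture; leave it.
- spare: Bystander: a carrier body without catches, lying on its side (about 62 x 70 x 30 mm) on the bench beyond the fixture's fixed end stop (fixture -y); leave it.
- cup: Bystander: small open steel cup, 66 mm across, 55 mm tall, just past the jaw end of the fixture; leave it.
- bin: Bystander: small yellow open bin, 150 x 110 x 75 mm, to one side; leave it.
- bottle: Bystander: white bottle, 56 mm across, 120 mm tall, to one side; leave it.
Not all that is in view belongs to the job. Leave any pink look-alike of the carrier alone.

How it is judged (in metres and radians):
On the way, in this order (a step that is already met when the one before it is completed fails the run):
1. the jaw is slid open while the carrier still sits in its nest (value of joint jaw above 0.03 m and z of carrier in the frame of fixture below 0.02 m), for 0.1 s.
2. both catches are pinched in while the carrier is still in its nest (value of joint each of catch_front, catch_rear above 0.004 m and z of carrier in the frame of fixture below 0.02 m and contact force between the fingers and carrier above 1 N), for 0.1 s.
At the end, for the whole second after the job is handed in: The fingers hold the carrier with both catches pinched in by more than 4 mm, its underside more than 115 mm above the bench top, upright within 0.3 rad, at rest (under 30 mm/s), not touching the fixture; the jaw stands open by more than 28 mm (value of joint each of catch_front, catch_rear above 0.004 m and height (world z) of carrier above 0.115 m and angle between carrier's own z axis and vertical below 0.3 rad and linear speed of carrier below 0.03 m/s and contact force between the fingers and carrier above 2 N and contact force between carrier and fixture below 0.1 N and value of joint jaw above 0.028 m); the arm keeps its last pose, push and grip.
It fails at once if something else on the bench is moved by more than 30 mm (distance of any of screwdriver, tape, spare, bin, bottle, cup from where it was at the start of the episode above 0.03 m).
It fails at once if the carrier is pulled up out of its nest with its catches not pinched in (z of carrier in the frame of fixture between 0.02 and 0.034 m and value of joint any of catch_front, catch_rear below 0.0015 m).
It also fails if it takes over 42 s, if anything falls off the work surface, if the arm or the gripper's body presses on something with over 40 N, if the wrist force passes 120 N, or if a joint passes its speed limit or range.

## Working session

There is one attempt and no reset: what is moved stays moved. The work goes in short steps, Python scripts to look and compute and a shell command to move; the robot and the scene stay as the last step left them, time stands still between calls to the robot, and variables do not carry over. Pictures are saved under pics/ and viewed, at most 10 in all, crops included, and the job is handed in when it is done.

```bash
mkdir -p pics
cat > h.py <<'E'
import numpy as np, cv2
from cell import manip
def K(c):
    p=manip.camera_params(c); f=200/np.tan(np.radians(p['vfov'])/2)
    return np.array([[f,0,p['cx']],[0,f,p['cy']],[0,0,1]]),np.array(p['distortion'],float),p
def pose(c,st=None):
    k,d,p=K(c)
    if 'rvec' in p:
        R=cv2.Rodrigues(np.array(p['rvec'],float))[0]; return R.T,-R.T@np.array(p['tvec'],float).ravel()
    st=st or manip.state(); H=np.array(p['hand_eye']); T=np.array(st['eef_rot']).reshape(3,3)
    return T@H[:3,:3],T@H[:3,3]+np.array(st['ee_pos'])
def ray(c,px,st=None):  # px=[row,col]
    k,d,p=K(c); u=cv2.undistortPoints(np.array([[[px[1],px[0]]]],float),k,d)[0,0]
    R,o=pose(c,st); return o,R@np.array([u[0],u[1],1.])   # direction scaled with depth=1
def at_z(c,px,z,st=None):
    o,v=ray(c,px,st); return o+v*(z-o[2])/v[2]
def at_depth(c,px,D,st=None):
    o,v=ray(c,px,st); r,q=int(round(px[0])),int(round(px[1])); w=D[max(r-1,0):r+2,max(q-1,0):q+2]; w=w[w>0]
    return o+v*np.median(w) if len(w) else None
def tri(rs):
    A=np.zeros((3,3));b=np.zeros(3)
    for o,v in rs:
        v=v/np.linalg.norm(v);P=np.eye(3)-np.outer(v,v);A+=P;b+=P@o
    x=np.linalg.solve(A,b); return x,[float(np.linalg.norm((np.eye(3)-np.outer(v,v)/(v@v))@(x-o))) for o,v in rs]
E
cat > a.py <<'E'
from h import *
np.set_printoptions(precision=4,suppress=True)
for c in ['scene','top']:
    im,D=manip.grab_frame(c); cv2.imwrite(f'pics/{c}0.png',im[...,::-1]); np.save(f'{c}0.npy',D)
    print(c,pose(c)[1])
    for n in ['fixture','nest','jaw_knob','carrier','catch_front_pad','catch_rear_pad']:
        for r in manip.landmark_of(c,n)[:2]:
            print(n,round(r['score'],2),r['pixel'],at_depth(c,r['pixel'],D))
s=manip.state();print(s['t'],s['ee_pos'],s['eef_rot'],s['grip_width'])
E
python3 a.py
```

```text
scene [ 1.3089 -0.9543  1.2311]
fixture 0.35 [211.3, 312.3] [ 0.5395 -0.03    0.083 ]
jaw_knob 0.74 [211.7, 315.9] [ 0.55   -0.0246  0.0833]
jaw_knob 0.68 [242.3, 305.6] [ 0.5875 -0.1228  0.0484]
carrier 0.89 [243.4, 306.8] [ 0.589  -0.119   0.0412]
carrier 0.82 [280.3, 332.2] [ 0.7337 -0.178   0.0288]
catch_front_pad 0.56 [250.8, 242.7] [ 0.4698 -0.2776  0.0629]
catch_front_pad 0.4 [233.5, 311.5] [ 0.5929 -0.0999  0.0724]
catch_rear_pad 0.62 [223.9, 294.9] [ 0.4777 -0.0475  0.0015]
catch_rear_pad 0.5 [240.2, 207.8] [ 0.3546 -0.3139  0.0635]
top [ 0.3785 -0.0117  1.4695]
fixture 0.7 [203.8, 354.7] [ 0.5564 -0.0951  0.0752]
nest 0.88 [203.1, 356.5] [ 0.5586 -0.1009  0.0753]
jaw_knob 0.73 [210.2, 331.8] [ 0.5359 -0.022   0.085 ]
carrier 0.91 [262.8, 411.9] [ 0.3683 -0.2715  0.0611]
carrier 0.79 [157.5, 372.6] [ 0.7082 -0.157   0.0647]
catch_front_pad 0.56 [228.8, 409.7] [ 0.4751 -0.2678  0.0662]
catch_front_pad 0.53 [251.6, 412.9] [ 0.4044 -0.2878 -0.0012]
catch_rear_pad 0.53 [220.3, 420.0] [ 0.5045 -0.3081  0.0338]
catch_rear_pad 0.44 [208.1, 358.2] [ 0.5425 -0.1059  0.0755]
0.7 [ 0.2829 -0.5573  0.2313] [[ 0.8917  0.4526  0.    ]
 [ 0.4526 -0.8917 -0.0001]
 [ 0.      0.0001 -1.    ]] 0.08560315007286678
```

Run:
```python
import cv2
a=cv2.imread('pics/scene0.png')[130:350,150:450];b=cv2.imread('pics/top0.png')[120:320,250:500]
cv2.imwrite('pics/s0c.png',cv2.resize(a,None,fx=2.66,fy=2.66,interpolation=2))
cv2.imwrite('pics/t0c.png',cv2.resize(b,None,fx=3,fy=3,interpolation=2))
```

```text
(no output)
```

View pics/s0c.png

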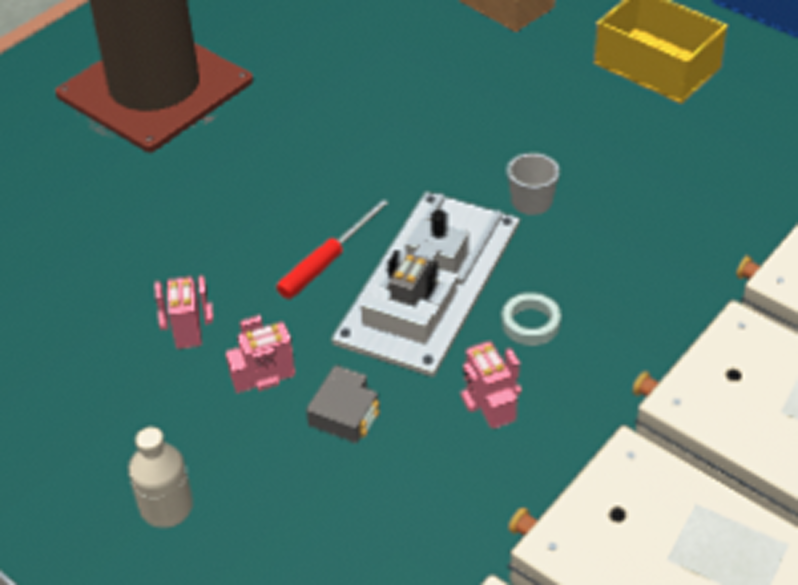

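View pics/t0c.png

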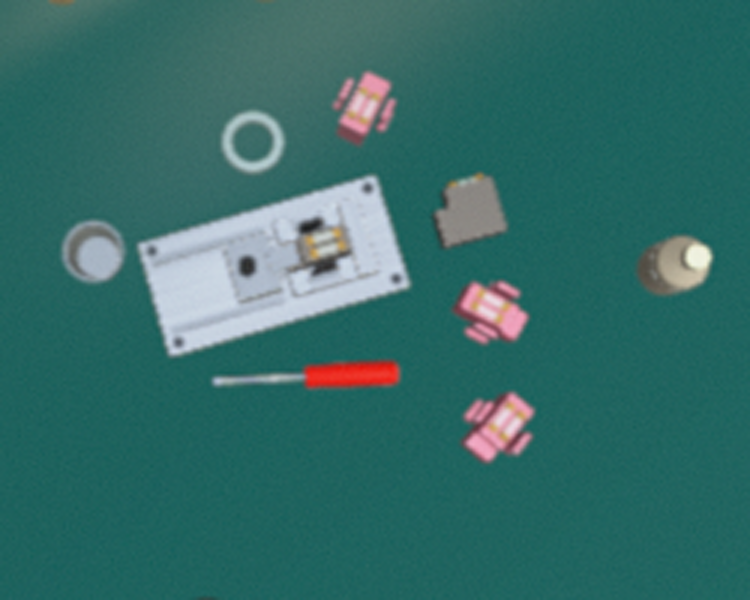

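Grey carrier in the fixture is at scene crop (410,278) / top crop (323,247). Three pink look-alikes stand at top crop (365,105), (493,310) and (500,425), and the grey spare lies at (473,212). Only the grey one with black catches in the aluminium nest fits the task. The knob is at top crop (247,266). I'll move over the fixture for a wrist view.

```bash
python3 -m inch '{"series":[[0.038,-0.027,-0.008,0,0,0],[0.038,-0.027,-0.008,0,0,0],[0.038,-0.027,-0.008,0,0,0],[0.038,-0.027,-0.008,0,0,0],[0.038,-0.027,-0.008,0,0,0],[0.038,-0.027,-0.008,0,0,0],[0.038,-0.027,-0.008,0,0,0],[0.038,-0.027,-0.008,0,0,0],[0.038,-0.027,-0.008,0,0,0],[0.038,-0.027,-0.008,0,0,0],[0.038,-0.027,-0.008,0,0,0],[0.038,-0.027,-0.008,0,0,0]]}' 0
python3 -m inch '{"series":[[0,0,0,0,0,-10],[0,0,0,0,0,-10],[0,0,0,0,0,-10],[0,0,0,0,0,-10],[0,0,0,0,0,-10],[0,0,0,0,0,-10],[0,0,0,0,0,-10],[0,0,0,0,0,-9],[0,0,0,0,0,0],[0,0,0,0,0,0]]}'
cat > b.py <<'E'
import sys; from h import *
np.set_printoptions(precision=4,suppress=True)
s=manip.state(); im,D=manip.grab_frame('wrist'); t=sys.argv[1]
cv2.imwrite(f'pics/{t}.png',im[...,::-1]); np.savez(t,D=D,p=s['ee_pos'],R=s['eef_rot'])
print(s['t'],np.array(s['ee_pos']),np.array(s['eef_rot']).ravel(),pose('wrist',s)[1])
for n in ['nest','jaw_knob','carrier','catch_front_pad','catch_rear_pad']:
    for r in manip.landmark_of('wrist',n)[:2]: print(n,round(r['score'],2),r['pixel'],at_depth('wrist',r['pixel'],D,s))
E
python3 b.py w1
```

```text
t: 2.2
ee_pos: [0.5434, -0.0605, 0.3278]
eef_rot: [[0.892, 0.453, 0.001], [0.453, -0.892, -0.0], [0.0, 0.001, -1.0]]
contact_force: [0.8, -0.3, 0.3]
grip_width: 0.0856
finger_force: 0.0
t: 3.45
ee_pos: [0.5429, -0.0619, 0.3274]
eef_rot: [[-0.271, 0.962, 0.0], [0.962, 0.271, 0.0], [-0.0, 0.0, -1.0]]
contact_force: [-0.8, 0.3, -0.7]
grip_width: 0.0855
finger_force: 0.0
3.45 [ 0.5429 -0.0619  0.3274] [-0.2714  0.9625  0.0002  0.9625  0.2714  0.     -0.      0.0002 -1.    ] [0.5206 0.0174 0.4708]
nest 0.7 [180.4, 324.4] [ 0.5592 -0.0845  0.0746]
jaw_knob 0.84 [125.9, 323.5] [ 0.5405 -0.0244  0.0887]
carrier 0.9 [279.5, 246.9] [ 0.5002 -0.2497  0.0513]
carrier 0.83 [263.6, 160.6] [ 0.3825 -0.2653  0.0383]
catch_front_pad 0.81 [275.5, 416.2] [ 0.7066 -0.1743  0.0693]
catch_front_pad 0.72 [191.3, 350.0] [ 0.5902 -0.0873  0.0808]
catch_rear_pad 0.71 [248.2, 446.7] [ 0.7294 -0.1284  0.0688]
catch_rear_pad 0.65 [315.3, 249.4] [ 0.5155 -0.2983  0.0586]
```

View pics/w1.png

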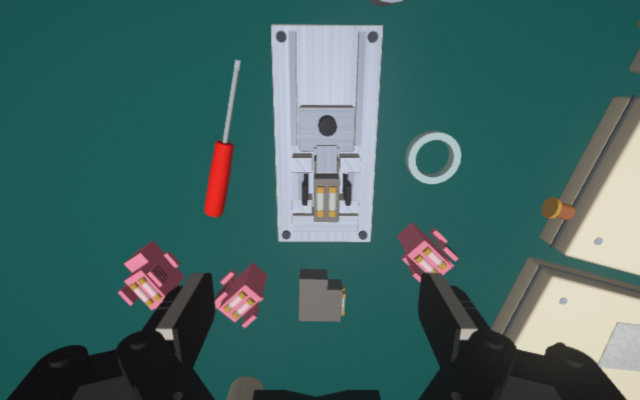

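The wrist view shows the fixture nearly aligned with the tool. The knob is at (327,125), the pads at (306,190) and (348,190), and the plate screws at (281,37), (372,37), (286,235) and (363,235).

```bash
cat > c.py <<'E'
import sys; from h import *
np.set_printoptions(precision=4,suppress=True)
t=sys.argv[1]; z=np.load(t+'.npz'); D=z['D']; st={'ee_pos':z['p'],'eef_rot':z['R']}; im=cv2.imread(f'pics/{t}.png')
k,d,_=K('wrist'); R,o=pose('wrist',st)
g=np.stack(np.meshgrid(np.arange(640.),np.arange(400.)),-1).reshape(-1,1,2)
u=cv2.undistortPoints(g,k,d).reshape(400,640,2)
P=o+(np.dstack([u,np.ones((400,640))])*D[...,None])@R.T
dark=im.max(2)<70; ok=D>0
near=lambda c,r:np.hypot(P[...,0]-c[0],P[...,1]-c[1])<r
kn0=np.array([.5405,-.0244]);
def blobs(m,amin):
    n,l,s,c=cv2.connectedComponentsWithStats(m.astype(np.uint8));
    return [(c[i][::-1],l==i) for i in range(1,n) if s[i][4]>=amin]
F=near([.55,-.06],.19)
for c,m in blobs(F&dark&ok&(P[...,2]>.005)&(P[...,2]<.02),6): print('screw',c,m.sum(),at_z('wrist',c,.012,st),np.median(P[m][:,2]))
for c,m in blobs(F&dark&ok&(P[...,2]>.035)&(P[...,2]<.1),15):
    q=P[m]; zt=np.percentile(q[:,2],90); top=q[q[:,2]>zt-.006]; print('dark',c,m.sum(),'ztop',zt,'mean',top.mean(0),'med',np.median(top,0), 'bbox ctr',(top.min(0)+top.max(0))/2)
E
python3 c.py w1
```

```text
screw [272.2059 312.9191] 136 [ 0.5876 -0.2372  0.012 ] 0.012578701576569401
dark [125.1317 327.9222] 167 ztop 0.08963637394113771 mean [ 0.5453 -0.0231  0.0886] med [ 0.546  -0.0234  0.0888] bbox ctr [ 0.5441 -0.0232  0.0875]
dark [175.7308 325.3846] 52 ztop 0.06980112330748918 mean [ 0.5596 -0.0814  0.067 ] med [ 0.5598 -0.0815  0.0661] bbox ctr [ 0.5599 -0.0814  0.0679]
dark [190.0708 304.9646] 113 ztop 0.08174248225723699 mean [ 0.5413 -0.1036  0.0808] med [ 0.5414 -0.1038  0.0809] bbox ctr [ 0.5411 -0.1046  0.0792]
dark [190.0694 346.4583] 144 ztop 0.08155350033123122 mean [ 0.5884 -0.0909  0.0804] med [ 0.5882 -0.0908  0.0807] bbox ctr [ 0.5886 -0.0919  0.0792]
```

```bash
python3 -m inch '{"series":[[0.009,0.003,0.04,0,0,0],[0.009,0.003,0.04,0,0,0],[0.009,0.003,0.04,0,0,0],[0.009,0.003,0.04,0,0,0],[0,0,0,0,0,0],[0,0,0,0,0,0]]}'
python3 b.py w2; python3 c.py w2
python3 - <<'E'
from h import *
z=np.load('w1.npz');st={'ee_pos':z['p'],'eef_rot':z['R']}
q=[at_z('wrist',p,.012,st) for p in [(37,281),(37,372),(235,286),(235,363)]]
for a,b in [(2,0),(3,1)]: e=q[a]-q[b]; print(np.degrees(np.arctan2(-e[1],-e[0]))-90)
for a,b in [(0,1),(2,3)]: e=q[b]-q[a]; print(np.degrees(np.arctan2(e[1],e[0])))
print(np.mean(q,0))
E
```

```text
t: 4.5
ee_pos: [0.5455, -0.0244, 0.169]
eef_rot: [[-0.274, 0.962, 0.002], [0.962, 0.274, -0.001], [-0.001, 0.002, -1.0]]
contact_force: [-0.3, -0.3, 1.0]
grip_width: 0.0858
finger_force: 0.0
4.5 [ 0.5455 -0.0244  0.169 ] [-0.2742  0.9617  0.0019  0.9617  0.2742 -0.0005 -0.001   0.0017 -1.    ] [0.5227 0.0549 0.3123]
jaw_knob 0.88 [209.3, 318.0] [ 0.5465 -0.0228  0.0891]
carrier 0.87 [255.8, 315.3] [ 0.5578 -0.069   0.0634]
carrier 0.75 [365.3, 93.0] [ 0.4834 -0.0354  0.231 ]
catch_front_pad 0.86 [295.5, 348.4] [ 0.5882 -0.0853  0.0809]
catch_rear_pad 0.91 [294.9, 279.8] [ 0.5387 -0.0992  0.0803]
screw [ 10.5932 385.4746] 59 [0.5597 0.1157 0.012 ] 0.01290375657716325
screw [328.     262.1765] 17 [ 0.5358 -0.1866  0.012 ] 0.015979551857586538
screw [328.25  366.625] 16 [ 0.6367 -0.1584  0.012 ] 0.016050382594647333
screw [377.7494 299.2683] 451 [ 0.5879 -0.2374  0.012 ] 0.012272858595072877
dark [ 10.7213 395.3279] 61 ztop 0.0473302547073054 mean [0.5619 0.111  0.0452] med [0.5621 0.1109 0.0448] bbox ctr [0.5627 0.1112 0.0459]
dark [203.5877 314.7891] 844 ztop 0.08946072204639752 mean [ 0.5442 -0.0225  0.0885] med [ 0.5442 -0.0223  0.0887] bbox ctr [ 0.5442 -0.0233  0.0871]
dark [290.0915 283.7778] 459 ztop 0.08124931774371552 mean [ 0.5415 -0.1038  0.0803] med [ 0.5415 -0.1034  0.0807] bbox ctr [ 0.5415 -0.1055  0.0788]
dark [290.5487 345.2412] 452 ztop 0.08133120793469578 mean [ 0.5889 -0.0907  0.0804] med [ 0.5887 -0.0903  0.0807] bbox ctr [ 0.5899 -0.0918  0.0792]
dark [271.9472 314.5879] 398 ztop 0.07308812267201462 mean [ 0.5605 -0.081   0.071 ] med [ 0.5605 -0.0809  0.071 ] bbox ctr [ 0.5605 -0.081   0.0712]
15.482604071906394
15.793991256064189
15.715011676296852
15.72486395400059
[ 0.55350015 -0.05512953  0.012     ]
```

View pics/w2.png

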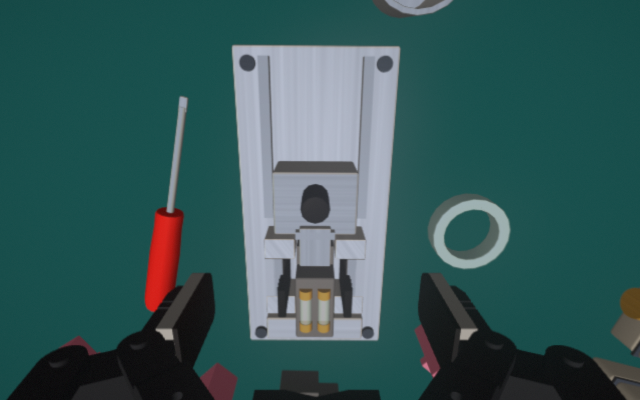

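Knob top is at (315,203), and both wrist places give about 0.5443, -0.0230, 0.0885, which matches 88 mm. The yaw is 15.7° and the pads are at 80 mm. Descending on the knob and closing.

```bash
python3 -m inch '{"series":[[0.001,-0.001,0.03,0,0,0],[0,0,0.03,0,0,0],[0,0,0.03,0,0,0],[0,0,0.014,0,0,0],[0,0,0,0,0,0],[0,0,0,0,0,0]]}' 
python3 -m inch '{"series":[[0,0,0,0,0,0],[0,0,0,0,0,0],[0,0,0,0,0,0],[0,0,0,0,0,0],[0,0,0,0,0,0],[0,0,0,0,0,0],[0,0,0,0,0,0],[0,0,0,0,0,0]]}' 1
```

```text
t: 5.55
ee_pos: [0.5444, -0.0236, 0.0647]
eef_rot: [[-0.274, 0.962, 0.002], [0.962, 0.274, -0.0], [-0.001, 0.002, -1.0]]
contact_force: [0.2, 0.6, -0.3]
grip_width: 0.0853
finger_force: 0.0
t: 6.55
ee_pos: [0.5442, -0.0232, 0.0638]
eef_rot: [[-0.274, 0.962, 0.002], [0.962, 0.274, 0.0], [-0.0, 0.002, -1.0]]
contact_force: [4.6, 3.4, 1.8]
grip_width: 0.0182
finger_force: 58.6
```

```bash
python3 -m inch '{"series":[[0.005,0,0,0,0,0],[0.006,0,0,0,0,0],[0.006,0,0,0,0,0],[0.006,0,0,0,0,0],[0.006,0,0,0,0,0],[0.004,0,0,0,0,0],[0.002,0,0,0,0,0],[0,0,0,0,0,0],[0,0,0,0,0,0]]}'
```

```text
t: 7.68
ee_pos: [0.5351, 0.0094, 0.0639]
eef_rot: [[-0.274, 0.962, 0.003], [0.962, 0.274, -0.001], [-0.002, 0.003, -1.0]]
contact_force: [6.3, -1.1, -0.8]
grip_width: 0.0177
finger_force: 58.7
```

```bash
python3 -m inch '{"series":[[0.002,0,0,0,0,0],[0.002,0,0,0,0,0],[0,0,0,0,0,0],[0,0,0,0,0,0]]}'
```

```text
t: 8.18
ee_pos: [0.534, 0.0132, 0.0638]
eef_rot: [[-0.274, 0.962, 0.003], [0.962, 0.274, -0.002], [-0.002, 0.003, -1.0]]
contact_force: [6.4, -1.5, -1.5]
grip_width: 0.018
finger_force: 58.6
```

```bash
python3 -m inch '{"series":[[0,0,0,0,0,0],[0,0,0,0,0,0],[0,0,0,0,0,0],[0,0,0,0,0,0],[0,0,0,0,0,0],[0,0,0,0,0,0]]}' 0
python3 -m inch '{"series":[[0,0,-0.03,0,0,0],[0,0,-0.04,0,0,0],[0,0,-0.04,0,0,0],[-0.03,0,0,0,0,0],[-0.03,0,0,0,0,0],[-0.03,0,0,0,0,0],[-0.028,0,0,0,0,0],[0,0,0,0,0,0],[0,0,0,0,0,0]]}'
python3 b.py w3; python3 c.py w3
```

```text
t: 8.93
ee_pos: [0.5326, 0.0142, 0.0633]
eef_rot: [[-0.274, 0.962, -0.0], [0.962, 0.274, 0.0], [0.0, -0.0, -1.0]]
contact_force: [-0.1, -0.2, 0.8]
grip_width: 0.0852
finger_force: 0.0
t: 10.05
ee_pos: [0.5646, -0.0988, 0.173]
eef_rot: [[-0.274, 0.962, -0.001], [0.962, 0.274, 0.001], [0.001, -0.0, -1.0]]
contact_force: [-0.3, 0.3, -0.1]
grip_width: 0.0854
finger_force: 0.0
10.05 [ 0.5646 -0.0988  0.173 ] [-0.2741  0.9617 -0.0007  0.9617  0.2741  0.0007  0.0008 -0.0005 -1.    ] [ 0.5422 -0.0196  0.3165]
jaw_knob 0.93 [21.9, 315.2] [0.533  0.0105 0.0886]
jaw_knob 0.54 [180.2, 317.3] [ 0.5609 -0.0826  0.0754]
carrier 0.98 [303.1, 83.0] [ 0.3868 -0.2693  0.0278]
carrier 0.81 [181.3, 316.7] [ 0.5607 -0.0834  0.0756]
catch_front_pad 0.79 [320.5, 65.1] [ 0.3887 -0.2667  0.0559]
catch_front_pad 0.76 [199.6, 354.8] [ 0.5892 -0.0874  0.081 ]
catch_rear_pad 0.92 [200.4, 280.3] [ 0.5398 -0.102   0.0812]
catch_rear_pad 0.85 [384.9, 207.0] [ 0.5194 -0.2901  0.0684]
screw [256.2727 261.    ] 11 [ 0.5351 -0.1852  0.012 ] 0.016459995860864995
screw [256.5714 371.4286] 7 [ 0.6355 -0.1569  0.012 ] 0.015515486812332335
screw [314.0488 300.6341] 369 [ 0.5879 -0.2371  0.012 ] 0.012793931252893465
dark [ 21.1004 318.3289] 1046 ztop 0.08956949508749229 mean [0.5345 0.0119 0.0885] med [0.5345 0.0119 0.0886] bbox ctr [0.5344 0.0119 0.088 ]
dark [146.7833 316.4583] 120 ztop 0.04862682745721422 mean [ 0.5563 -0.0656  0.0462] med [ 0.5563 -0.0656  0.0463] bbox ctr [ 0.5563 -0.0655  0.046 ]
dark [174.0417 317.072 ] 264 ztop 0.07267403818464029 mean [ 0.56   -0.0811  0.0704] med [ 0.5596 -0.0812  0.0703] bbox ctr [ 0.5604 -0.081   0.0705]
dark [197.5983 284.0233] 473 ztop 0.08136069270866925 mean [ 0.5415 -0.104   0.0805] med [ 0.5416 -0.1037  0.0807] bbox ctr [ 0.5412 -0.1053  0.0788]
dark [198.132  350.3182] 462 ztop 0.08140838840756963 mean [ 0.5888 -0.0913  0.0804] med [ 0.5887 -0.0911  0.0806] bbox ctr [ 0.5891 -0.0921  0.0791]
```

View pics/w3.png

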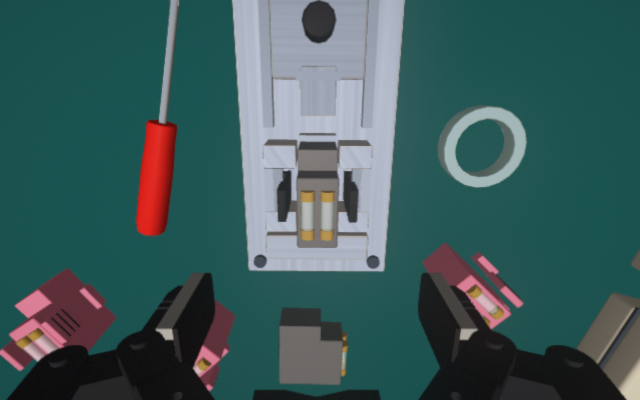

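The jaw is open (knob at (318,21)) and the nose is off the ledge. The pads at (284,198) and (351,198) are centred between the fingers to about 1 mm. The three pink look-alikes are outside the fixture, so this crop confirms the grey carrier in the nest. Descending to pinch.

```bash
python3 -m inch '{"series":[[0,0.001,0.03,0,0,0],[0,0,0.03,0,0,0],[0,0,0.03,0,0,0],[0,0,0.02,0,0,0],[0,0,0.013,0,0,0],[0,0,0,0,0,0],[0,0,0,0,0,0]]}'
python3 -m inch '{"series":[[0,0,0,0,0,0],[0,0,0,0,0,0],[0,0,0,0,0,0],[0,0,0,0,0,0],[0,0,0,0,0,0],[0,0,0,0,0,0],[0,0,0,0,0,0],[0,0,0,0,0,0]]}' 1
```

```text
t: 11.22
ee_pos: [0.5668, -0.0993, 0.0514]
eef_rot: [[-0.274, 0.962, 0.002], [0.962, 0.274, -0.001], [-0.001, 0.002, -1.0]]
contact_force: [0.0, 0.0, 0.3]
grip_width: 0.0853
finger_force: 0.0
t: 12.22
ee_pos: [0.5673, -0.0997, 0.0534]
eef_rot: [[-0.274, 0.962, 0.003], [0.962, 0.274, -0.001], [-0.002, 0.002, -1.0]]
contact_force: [-5.1, 0.9, 16.5]
grip_width: 0.0368
finger_force: 62.2
```

Run:
```python
from h import *
im,D=manip.grab_frame('wrist'); im2,_=manip.grab_frame('scene')
a=cv2.resize(im[100:300,200:440],(600,500),interpolation=2); b=im2[195:265,270:340]; b=cv2.resize(b,(200,500//2),interpolation=2)
o=np.zeros((500,800,3),np.uint8);o[:,:600]=a;o[:250,600:]=b
cv2.imwrite('pics/g1.png',o[...,::-1]); print(manip.state()['finger_force'],manip.state()['contact_force'],manip.state()['grip_width'])
```

```text
62.20728754531592 [-5.92298925  1.16596112 15.63472329] 0.036731928667947444
```

View pics/g1.png

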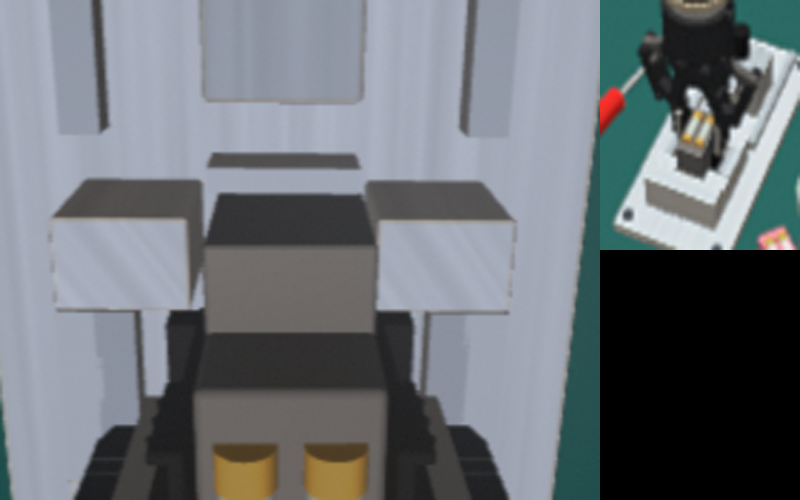

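The crop shows both catches pressed flat against the grey carrier, which is still in the nest. Lifting slowly.

```bash
python3 -m inch '{"series":[[0,0,-0.002,0,0,0],[0,0,-0.002,0,0,0],[0,0,-0.003,0,0,0],[0,0,0,0,0,0]]}'
```

```text
t: 12.82
ee_pos: [0.5658, -0.099, 0.0572]
eef_rot: [[-0.274, 0.962, -0.0], [0.962, 0.274, 0.0], [0.0, -0.0, -1.0]]
contact_force: [0.7, -0.6, -2.0]
grip_width: 0.0368
finger_force: 60.1
```

```bash
python3 -m inch '{"series":[[0,0,-0.005,0,0,0],[0,0,-0.008,0,0,0],[0,0,-0.01,0,0,0],[0,0,-0.015,0,0,0],[0,0,-0.02,0,0,0],[0,0,-0.025,0,0,0],[0,0,-0.025,0,0,0],[0,0,-0.02,0,0,0],[0,0,-0.01,0,0,0],[0,0,-0.005,0,0,0],[0,0,0,0,0,0],[0,0,0,0,0,0]]}'
python3 - <<'E'
from h import *
s=manip.state();im,D=manip.grab_frame('wrist'); im2,D2=manip.grab_frame('scene')
a=cv2.resize(im,(480,300),interpolation=3); b=cv2.resize(im2[165:265,250:350],(320,320),interpolation=2)
o=np.zeros((320,800,3),np.uint8);o[:300,:480]=a;o[:,480:]=b
cv2.imwrite('pics/g2.png',o[...,::-1]); print(s['contact_force'],s['finger_force'],np.abs(s['joint_velocities']).max())
for n in ['carrier','jaw_knob']:
    for r in manip.landmark_of('scene',n)[:3]: print(n,r['score'],r['pixel'],at_depth('scene',r['pixel'],D2))
E
```

```text
t: 14.32
ee_pos: [0.5653, -0.0989, 0.1992]
eef_rot: [[-0.274, 0.962, -0.002], [0.962, 0.274, 0.001], [0.001, -0.002, -1.0]]
contact_force: [-0.5, -0.3, -1.8]
grip_width: 0.0369
finger_force: 60.2
[-0.52374102 -0.29662142 -1.84829188] 60.15257384162396 0.2003359957883308
carrier 0.87 [250.7, 218.6] [ 0.39798031 -0.31284864  0.04438249]
carrier 0.77 [269.7, 245.1] [ 0.50412448 -0.30753537  0.02816208]
carrier 0.69 [208.5, 307.5] [ 0.58489883 -0.10630526  0.1784625 ]
jaw_knob 0.73 [202.6, 317.6] [0.53004888 0.00909164 0.0870143 ]
```

View pics/g2.png

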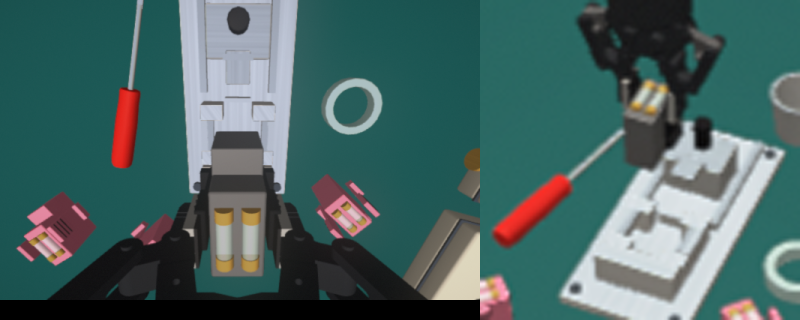

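The carrier hangs upright in the fingers (scene panel (648,130)), underside about 0.155 m up. The nest is empty, the jaw is open and the bystanders are in place. Handing in.

```bash
python3 -c "
from cell import manip
print(manip.sign_off())"
```

```text
the job is handed in; nothing more can be done
None
```

I slid the jaw fully open, pinched both catches and lifted the fuse carrier straight out of the nest. It was held upright and still about 15 cm above the bench when I handed the job in at about 14.5 s; no verdict came back.

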